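# Lay out the soldering place on a jeweller's bench

## Robot

A 6-joint arm with a two-finger parallel gripper is mounted at the origin on the work surface. World frame = base frame: x ahead of the robot, y to its left, z up, the work surface at z = 0. Lengths are in m, angles in rad, forces in N, time in s.
With the tool pointing down it reaches from about 0.275 to 0.825 m from the base axis. Payload 5.2 kg.
Tool frame: the origin (TCP) lies at the very end of the fingers, on their centre line; the grasp point (between the pads) lies 19 mm behind it; z points along the fingers, y is the line along which they close (so a half turn about z gives the same grasp; the last joint's range is limited). The gripper opens to 93 mm and grips with 3 to 60 N. Pads are 15 mm wide; open, the fingers measure 128 mm over their backs; the gripper's body (75 mm by 188 mm) begins 65 mm behind the grasp point.
Start: joints at [0.993, 0.259, 1.535, -0, 1.348, -0.203], TCP at [0.201, 0.512, 0.219] pointing down, gripper open.
Joint ranges: [-3.14, 3.14], [-0.91, 2.08], [0.19, 2.58], [-1.22, 4.36], [0.22, 2.71], [-3.12, 3.12]. Speed limits (rad/s): [2.57, 2.57, 3.14, 3.14, 3.14, 3.14].

## Interface

Orientations are given as a unit quaternion [w, x, y, z].
In Python, from bench import readout, snapshot, camera_model, manip gives the robot as it stands.
- The arm moves only by the tool drive_tool, never from a script. Its argument "steps" is a list of rows, each an object with "delta_pos": the shift along the tool's x, y, z in mm, a list of three; "dr": the turn, a rotation vector about the tool's x, y, z in units of 10 degrees (1.0 is 10 degrees), a list of three. In form: [{"delta_pos": [tx, ty, tz], "dr": [ax, ay, az]}, ...]. A call has 1 to 10 rows; each row is the pose to reach, as a shift and turn from the pose commanded when the call began, along the tool's axes at that moment; what a row does not reach only later rows make up. A row lasts 1/8 s, in which the tool goes at most 62.5 mm and 10.7 degrees, less where a joint would pass 70% of its speed; a pose out of reach is approached as far as the arm can. A call with a gripper value outside its range is refused whole. "hand" is the closure, from -1 (fully open) to 1 (shut), set as the call begins (left out, the last holds). The fingers move at their own pace and stop on an object; "grip_force" is the grip in N (left out, the last holds). Time passes only in rows, so rows that repeat a pose let the fingers close. It gives the time, the measured TCP pose, the force, the opening and the grip force at its end, in the units of the state.
- readout.get_state(): the state, without advancing time (a new reading comes with each control period).
- snapshot(name): name is "scene" or "top" or "wrist"; returns (picture, depth): 400x640x3 uint8, red, green, blue; 400x640 float32, m along the optical axis (not along the pixel's ray), 0 where there is no reading.
- camera_model(name): a dict with "intrinsics" (3x3 intrinsics, pixels), "k1" (the pictures are not rectified: a ray, as slopes to the right and down, at radius r is drawn at 1 + k1 r^2 times it, then the intrinsics apply), "extrinsics" (4x4, takes a point from world to camera coordinates); the wrist camera has in their place "T_tool_cam" (4x4, takes a point from camera to tool coordinates, whose origin is the TCP and whose axes are the flange's). Camera axes: x right, y down, z forward; pixel columns grow to the right and rows downward; lengths in m; the calibration is good to about 2 mm. A picture is of the moment at which its call begins: read the wrist's pose just before it. camera_model takes no time and is no camera call.
- manip.hand_in(): hands the job in; it is judged then, once.
The state is a dict: "time": time; "joint_pos": joint angles; "joint_vel": joint speeds; "joint_efforts": joint torques, N m; "ee_pos": TCP position; "ee_rot": TCP orientation; "wrist_force": force on the tool from outside, world axes, zero at the start; "moment": the same for the moment, N m; "opening": finger opening in m; "grip_force": force on a finger pad.
Only numpy, scipy, OpenCV 4.12 (cv2) and the standard library are available. Lean on these libraries where they do the work, as an engineer would, in place of code of your own. Each camera call takes 0.05 s, during which the arm holds its last target. There are 200 camera calls.

## Task

Set up the soldering place: lay the charcoal block flat in the middle of the grey soldering board, its long side along the board's long side, and lay the brass ring flat on top of the charcoal, in the middle. Stand the red-lidded flux jar midway between the board and the blue dish, and the flat green-topped solder tin midway between the board and the wooden bur block, each in line and halfway from centre to centre. Keep the jar upright, and leave the tweezers, the soldering pick and the pen where they lie.

Things in the scene. Friction and masses are not known exactly. Their poses are not given: they have to be found in the camera images.
- board: Soldering board, fixed: grey slab with rows of small dark holes, 95 mm along x, 120 mm along y (long side), 12 mm thick. Origin at the centre of its underside, on the table; z up. Its y axis is within 0.18 rad of the table's y. The dish and the bur block stand off its two short ends, about on its y axis, 260 to 310 mm from its centre; which is at which end varies.
- dish: Empty blue plastic dish (open round cup), fixed, 84 mm across at the rim, 55 mm high. Origin at the centre of its underside, on the table.
- burblock: Square wooden bur block stuck with small steel and brass burs, fixed, 80 x 80 mm, wood 45 mm high, burs up to 85 mm above the table. Origin at the centre of its underside, on the table.
- charcoal: Black charcoal block, loose, 40 mm along its x, 70 mm along its y (long side), 30 mm high, about 60 g. Origin at the centre of its underside; z up. At the start its y axis lies within 0.35 rad of the table's y.
- ring: Brass ring (a wide band) lying flat, loose, outside diameter 26 mm, inside 20 mm, 10 mm high, about 20 g. Origin at the centre of its underside; z along its axis, up.
- fluxjar: Flux jar: small white round jar with a paper label and a red lid, loose, 44 mm across, 50 mm high, about 90 g. Origin at the centre of its underside; z up.
- soldertin: Solder tin: flat round steel tin with a green top and a dark seam round its side, loose, 56 mm across, 20 mm high, about 70 g. Origin at the centre of its underside; z up.
- tweezers: Steel tweezers lying on the table, loose, 132 x 11 x 7 mm, length along x, roughly pointing away from the robot. Not to be disturbed. Origin under the middle.
- pick: Soldering pick with an orange handle and thin steel point, loose, 130 x 12 x 12 mm, length along x, roughly pointing away from the robot. Not to be disturbed. Origin under the middle.
- pen: Grey pen with a black cap, loose, 130 x 9 x 10 mm, length along x, roughly pointing away from the robot. Not to be disturbed. Origin under the middle.

How it is judged:
By the outcome, as a careful person would: the job done as asked, in the order asked, and still so for the second after the job is handed in, with the robot touching nothing.
It also fails if it takes over 96 s, if anything falls off the work surface, if the arm or the gripper's body presses on something with over 40 N, if the wrist force passes 120 N, or if a joint passes its speed limit or range.

## Working session

There is one attempt and no reset: what is moved stays moved. The work goes in short steps, Python scripts to look and compute and a tool call to move; the robot and the scene stay as the last step left them, time stands still between calls to the robot, and variables do not carry over. Pictures are saved under pics/ and viewed, at most 14 in all, crops included, and the job is handed in when it is done.

Besides the shell and the picture viewer there is one more tool, called after ">>>" as name([rows], argument=value, ...), one row to a line, values as JSON. drive_tool: Moves the arm, as the interface text tells. Its arguments: {"type":"object","properties":{"steps":{"type":"array","items":{"type":"object","properties":{"delta_pos":{"type":"array","items":{"type":"number"}},"dr":{"type":"array","items":{"type":"number"}}}}},"hand":{"type":"number"},"grip_force":{"type":"number"}},"required":["steps"]}

```bash
mkdir -p pics; ls; python3 - <<'E'
from bench import readout, snapshot, camera_model, manip
import cv2,numpy as np
print(readout.get_state())
for n in("top","scene"):
    p,d=snapshot(n); cv2.imwrite(f"pics/{n}0.png",p[:,:,::-1]); np.savez(f"{n}0.npz",p=p,d=d)
    print(camera_model(n))
print(camera_model("wrist"))
E
```

```text
pics
{'time': 0.0, 'joint_pos': array([ 9.93200649e-01,  2.59335301e-01,  1.53606771e+00,  9.12669585e-06,
        1.34800210e+00, -2.02782888e-01]), 'joint_vel': array([ 1.44085400e-04, -1.05250380e-03, -3.11843758e-04, -3.22175216e-05,
        1.89248624e-03, -1.85020238e-04]), 'joint_efforts': array([-7.84842941e-04, -4.37295842e+01, -2.83993042e+01,  7.18245702e-02,
        4.13003017e-02, -1.52075172e-04]), 'ee_pos': array([0.20101826, 0.51136662, 0.21782803]), 'ee_rot': array([-3.48812004e-04,  1.86312249e-01,  9.82490165e-01, -8.36422658e-04]), 'wrist_force': array([-0.22117469,  0.67980117,  0.16786816]), 'moment': array([ 0.01300525,  0.05335486, -0.04947982]), 'grip_force': 0.0, 'opening': 0.09301332454751877}
{'intrinsics': array([[373.09307988,   0.        , 319.9490661 ],
       [  0.        , 373.09307988, 199.55590901],
       [  0.        ,   0.        ,   1.        ]]), 'k1': -0.04638672739140761, 'extrinsics': array([[ 1.06848608e-02, -9.99940993e-01,  1.96076072e-03,
        -9.84602614e-03],
       [-9.81112120e-01, -1.08623784e-02, -1.93134713e-01,
         4.983
[... 495 characters left out ...]
723951, -0.20414789],
       [-0.67761424,  0.42056354, -0.60329533,  1.37694407],
       [ 0.        ,  0.        ,  0.        ,  1.        ]])}
{'intrinsics': array([[285.0195134 ,   0.        , 325.61124102],
       [  0.        , 285.0195134 , 195.75841894],
       [  0.        ,   0.        ,   1.        ]]), 'k1': -0.005176939810334243, 'T_tool_cam': array([[-6.19146760e-04, -9.59472266e-01, -2.81802390e-01,
         7.92849341e-02],
       [ 9.99999413e-01, -8.44512073e-04,  6.78274999e-04,
         1.11484389e-03],
       [-8.88771571e-04, -2.81801805e-01,  9.59472226e-01,
        -1.66993946e-01],
       [ 0.00000000e+00,  0.00000000e+00,  0.00000000e+00,
         1.00000000e+00]])}
```

View pics/top0.png

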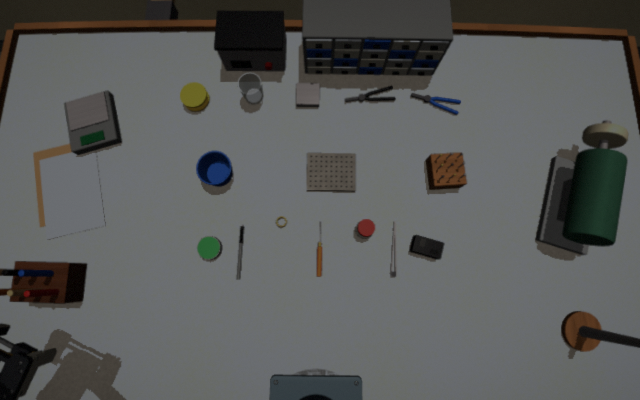

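View pics/scene0.png

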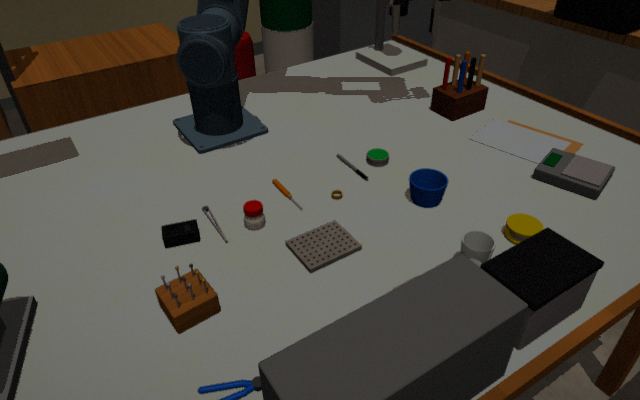

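The top view shows the board at (331,172), dish (215,169), bur block (446,170), charcoal (427,247), ring (281,222), jar (366,228) and tin (209,248). The pen is at (240,252), the pick at (320,250) and the tweezers at (394,248). The scene view agrees.

```bash
cat > h.py <<'E'
import numpy as np, cv2
from bench import readout, snapshot, camera_model
from scipy.spatial.transform import Rotation as R
def Rq(q): return R.from_quat(np.roll(q,-1)).as_matrix()
def cam(n,st=None):
    """K, dist, R(cam->world), camera centre"""
    c=camera_model(n); K=c["intrinsics"]; D=np.array([c["k1"],0,0,0,0.])
    if n=="wrist":
        T=c["T_tool_cam"]; Rt=Rq(st["ee_rot"])
        return K,D,Rt@T[:3,:3],Rt@T[:3,3]+st["ee_pos"]
    E=c["extrinsics"]; return K,D,E[:3,:3].T,-E[:3,:3].T@E[:3,3]
def rays(uv,C):
    s=cv2.undistortPoints(np.float64(uv).reshape(-1,1,2),C[0],C[1])[:,0]
    return np.c_[s,np.ones(len(s))]@C[2].T
def onplane(uv,z,C):
    r=rays(uv,C); return (C[3]+r*((z-C[3][2])/r[:,2])[:,None])[:,:2]
def cloud(d,C):
    h,w=d.shape; u,v=np.meshgrid(np.arange(w),np.arange(h))
    return (C[3]+rays(np.c_[u.ravel(),v.ravel()],C)*d.reshape(-1,1)).reshape(h,w,3)
def rect(P):
    """centre, sizes, angle of long side from +y (rad, ccw)"""
    (c,s,a)=cv2.minAreaRect(np.float32(P*1000)); b=cv2.boxPoints((c,s,a))
    e=b[1]-b[0]; f=b[2]-b[1]; l=e if np.hypot(*e)>np.hypot(*f) else f
    an=np.arctan2(-l[0],l[1]); an=(an+np.pi/2)%np.pi-np.pi/2
    return np.round(c,1),np.round(s,1),round(float(an),3)
E
python3 - <<'E'
from h import *
C=cam("top"); z=np.load("top0.npz"); P=cloud(z["d"],C); p=z["p"]
print("table z",np.median(P[300:330,150:250,2]),P[300:330,150:250,2].std())
W=dict(board=(331,172,32,26,.012),dish=(215,169,24,24,.055),bur=(446,170,26,26,.045),charcoal=(427,247,24,18,.03),ring=(281,222,12,12,.01),jar=(366,228,16,16,.05),tin=(209,248,18,18,.02),pen=(240,252,10,32,.01),pick=(320,250,10,34,.012),tweez=(394,248,10,32,.007))
hsv=cv2.cvtColor(p,cv2.COLOR_RGB2HSV)
for n,(u,v,a,b,h) in W.items():
    S=np.s_[v-b:v+b,u-a:u+a]; Q=P[S]; m=(Q[...,2]>h*0.6)&(Q[...,2]<h+.006)
    k,L,st,_=cv2.connectedComponentsWithStats(m.astype(np.uint8)); 
    m=L==1+st[1:,4].argmax(); q=Q[m]
    (c,r)=cv2.minEnclosingCircle(np.float32(q[:,:2]*1000))
    uv=np.argwhere(m)[:,::-1]+[u-a,v-b]
    print(n,m.sum(),"zmed",q[:,2].max().round(4),np.median(q[:,2]).round(4),"mean",(q[:,:2].mean(0)*1000).round(1),"rect",*rect(q[:,:2]),"circ",np.round(c,1),round(r,1))
E
```

```text
table z -0.0007675827022036175 0.05173006703090743
board 1824 zmed 0.0168 0.0115 mean [576.5 -29.2] rect [577.7 -28.4] [118.4  96. ] -0.003 circ [578.2 -29. ] 75.0
dish 407 zmed 0.0585 0.0509 mean [578.4 253.3] rect [572.6 246.5] [82.7 82.4] -0.376 circ [573.1 246.5] 42.3
bur 1065 zmed 0.0507 0.0444 mean [ 575.1 -305.1] rect [ 578.6 -308.1] [81.7 80.2] -1.508 circ [ 577.7 -307.8] 54.3
charcoal 545 zmed 0.0334 0.0294 mean [ 393.3 -254.9] rect [ 393.8 -256.3] [70.9 40.5] -0.276 circ [ 394.1 -256.5] 39.8
ring 33 zmed 0.0122 0.0089 mean [453.5  89.5] rect [453.   89.6] [24.8 22. ] -1.529 circ [452.7  89.5] 12.8
jar 249 zmed 0.0533 0.0493 mean [ 434.8 -108.8] rect [ 435.4 -109.3] [38.4 38.8] 0.59 circ [ 435.6 -109.1] 20.0
tin 467 zmed 0.0236 0.0196 mean [386.4 255.5] rect [386.8 255.8] [53.9 55.8] 0.029 circ [386.7 256.2] 28.3
pen 159 zmed 0.0119 0.0081 mean [378.4 183.5] rect [378.7 183. ] [  9.3 127.5] 1.545 circ [378.7 184.8] 63.7
pick 147 zmed 0.0148 0.0103 mean [362.5  -2.9] rect [364.   -3.4] [11.2 79.5] 1.539 circ [364.   -2.6] 39.8
tweez 92 zmed 0.0093 0.0063 mean [ 410.7 -182.5] rect [ 401.5 -180.9] [  7.8 109.4] 1.544 circ [ 401.5 -183.3] 54.7
```

```bash
cat > go.py <<'E'
import sys; from h import *
def plan(*wps):
    """wps: (x,y,z mm, psi rad): psi = angle of jaw line from world +x"""
    s=readout.get_state(); R0=Rq(s["ee_rot"])
    print("now",(s["ee_pos"]*1000).round(1),"psi",np.arctan2(R0[1,1],R0[0,1]).round(3),"t",round(s["time"],2),"op",round(s["opening"]*1000,1),"grip",round(s["grip_force"],1),"F",s["wrist_force"].round(1))
    for x,y,z,p in wps:
        c,n=np.cos(p),np.sin(p); Rt=np.array([[-n,c,0],[c,n,0],[0,0,-1.]])
        print((x,y,z,p),"dp",(R0.T@(np.array([x,y,z])-s["ee_pos"]*1000)).round(1),"dr",(np.degrees(R.from_matrix(R0.T@Rt).as_rotvec())/10).round(2))
if __name__=="__main__": plan(*[tuple(map(float,a.split(","))) for a in sys.argv[1:]])
E
python3 go.py 420,250,230,0 470,-30,230,0
```

```text
now [201.1 511.4 217.9] psi 1.196 t 0.1 op 92.7 grip 0.0 F [-0.8 -0.3  0.7]
(420.0, 250.0, 230.0, 0.0) dp [-299.4 -163.1  -11.9] dr [-0.01  0.    6.85]
(470.0, -30.0, 230.0, 0.0) dp [-448.5 -405.4  -11.6] dr [-0.01  0.    6.85]
```

>>> drive_tool([
  {"delta_pos": [-299, -163, -12], "dr": [0, 0, 6.85]},
  {"delta_pos": [-299, -163, -12], "dr": [0, 0, 6.85]},
  {"delta_pos": [-299, -163, -12], "dr": [0, 0, 6.85]},
  {"delta_pos": [-299, -163, -12], "dr": [0, 0, 6.85]},
  {"delta_pos": [-448, -405, -12], "dr": [0, 0, 6.85]},
  {"delta_pos": [-448, -405, -12], "dr": [0, 0, 6.85]},
  {"delta_pos": [-448, -405, -12], "dr": [0, 0, 6.85]},
  {"delta_pos": [-448, -405, -12], "dr": [0, 0, 6.85]},
  {"delta_pos": [-448, -405, -12], "dr": [0, 0, 6.85]},
  {"delta_pos": [-448, -405, -12], "dr": [0, 0, 6.85]},
])

```text
time: 1.35
ee_pos: [0.4701, -0.0314, 0.2305]
ee_rot: [-0.0, 0.707, 0.707, -0.0]
wrist_force: [0.3, 0.8, 0.6]
opening: 0.093
grip_force: 0.0
```

>>> drive_tool([
  {"delta_pos": [0, 0, 0], "dr": [0, 0, 0]},
  {"delta_pos": [0, 0, 0], "dr": [0, 0, 0]},
  {"delta_pos": [0, 0, 0], "dr": [0, 0, 0]},
])

```text
time: 1.72
ee_pos: [0.4694, -0.0276, 0.2306]
ee_rot: [-0.0, 0.706, 0.708, 0.0]
wrist_force: [-0.1, -0.1, 0.9]
opening: 0.0929
grip_force: 0.0
```

```bash
python3 - <<'E'
from h import *
from go import plan
st=readout.get_state(); p,d=snapshot("wrist"); cv2.imwrite("pics/wrist0.png",p[:,:,::-1])
np.savez("wrist0.npz",p=p,d=d,pos=st["ee_pos"],rot=st["ee_rot"])
plan((394,-256,100,-.276))
C=cam("wrist",st); P=cloud(d,C)
W=dict(board=(577,-29,70,80,.012),dish=(573,246,55,55,.055),bur=(578,-308,60,60,.045),charcoal=(394,-256,45,55,.03),ring=(453,89.5,22,22,.01),jar=(435,-109,35,35,.05),tin=(387,256,38,38,.02),pen=(379,184,85,15,.01),pick=(364,-3,80,15,.012),tw=(401,-182,80,15,.007))
for n,(x,y,a,b,h) in W.items():
    m=(abs(P[...,0]*1000-x)<a)&(abs(P[...,1]*1000-y)<b)&(P[...,2]>h*.6)&(P[...,2]<h+.006)&(d>0)
    q=P[m]
    if len(q)<5: print(n,"none"); continue
    c,r=cv2.minEnclosingCircle(np.float32(q[:,:2]*1000))
    print(n,m.sum(),"zmed",np.median(q[:,2]).round(4),"rect",*rect(q[:,:2]),"circ",np.round(c,1),round(r,1))
E
```

```text
now [469.5 -27.6 230.6] psi 0.003 t 1.77 op 92.7 grip 0.0 F [-0.4 -0.8 -1.4]
(394, -256, 100, -0.276) dp [-228.3  -76.1  130.6] dr [-0.  -0.   1.6]
board 5912 zmed 0.0129 rect [576.2 -29.1] [120.4  95.4] -0.003 circ [575.7 -29.2] 75.5
dish none
bur 1353 zmed 0.0452 rect [ 575.3 -288.5] [81. 44.] -1.47 circ [ 575.2 -290.6] 44.9
charcoal 512 zmed 0.0307 rect [ 389.  -268.2] [42.1 40.2] -0.26 circ [ 389.4 -267.7] 28.1
ring 148 zmed 0.0107 rect [451.1  89.8] [25.2 24.1] -0.001 circ [451.6  89.8] 12.9
jar 746 zmed 0.0505 rect [ 434.5 -108.9] [38.7 39.7] 0.034 circ [ 434.4 -109. ] 20.1
tin none
pen 89 zmed 0.0077 rect [402.5 180.2] [ 1.8 71.9] 1.557 circ [402.5 180.6] 36.0
pick 543 zmed 0.0111 rect [383.5  -2.4] [ 11.3 120.4] 1.57 circ [383.5  -1.5] 60.2
tw 354 zmed 0.0069 rect [ 398.8 -178.8] [ 12.4 111.6] 1.543 circ [ 398.7 -184.1] 55.8
```

>>> drive_tool([
  {"delta_pos": [-228, -76, 130], "dr": [0, 0, 1.6]},
  {"delta_pos": [-228, -76, 130], "dr": [0, 0, 1.6]},
  {"delta_pos": [-228, -76, 130], "dr": [0, 0, 1.6]},
  {"delta_pos": [-228, -76, 130], "dr": [0, 0, 1.6]},
  {"delta_pos": [-228, -76, 130], "dr": [0, 0, 1.6]},
  {"delta_pos": [-228, -76, 130], "dr": [0, 0, 1.6]},
  {"delta_pos": [-228, -76, 130], "dr": [0, 0, 1.6]},
  {"delta_pos": [-228, -76, 130], "dr": [0, 0, 1.6]},
])

```text
time: 2.78
ee_pos: [0.3949, -0.256, 0.1015]
ee_rot: [0.001, 0.798, 0.603, 0.0]
wrist_force: [0.3, 0.3, 0.0]
opening: 0.093
grip_force: 0.0
```

```bash
python3 - <<'E'
from h import *
from go import plan
st=readout.get_state(); p,d=snapshot("wrist"); cv2.imwrite("pics/wrist1.png",p[:,:,::-1])
plan((393.3,-256.4,6,-.276))
P=cloud(d,cam("wrist",st)); x,y=394,-256
m=(abs(P[...,0]*1000-x)<45)&(abs(P[...,1]*1000-y)<55)&(P[...,2]>.02)&(P[...,2]<.036)&(d>0); q=P[m]
print(m.sum(),np.median(q[:,2]),rect(q[:,:2]))
E
```

```text
now [ 394.9 -256.1  101.4] psi -0.277 t 2.83 op 92.9 grip 0.0 F [ 0.3  0.2 -0.5]
(393.3, -256.4, 6, -0.276) dp [-0.6 -1.6 95.4] dr [ 0.01  0.   -0.  ]
3473 0.030775278050119093 (array([ 393., -255.]), array([70.1, 40.1]), -0.276)
```

View pics/wrist1.png

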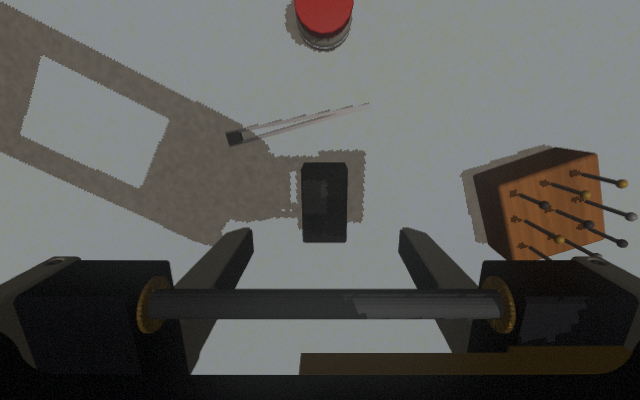

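The wrist view shows the charcoal block centred at (325,202), between and ahead of the open fingers. The tweezers (300,120) and burs (560,215) are clear. I'll go down.

>>> drive_tool([
  {"delta_pos": [1, -1.5, 50], "dr": [0, 0, 0]},
  {"delta_pos": [1, -1.5, 80], "dr": [0, 0, 0]},
  {"delta_pos": [1, -1.5, 95], "dr": [0, 0, 0]},
  {"delta_pos": [1, -1.5, 95], "dr": [0, 0, 0]},
  {"delta_pos": [1, -1.5, 95], "dr": [0, 0, 0]},
  {"delta_pos": [1, -1.5, 95], "dr": [0, 0, 0]},
])

```text
time: 3.58
ee_pos: [0.3936, -0.2562, 0.0067]
ee_rot: [0.001, 0.798, 0.602, 0.0]
wrist_force: [0.0, -0.5, 0.3]
opening: 0.0931
grip_force: 0.0
```

>>> drive_tool([
  {"delta_pos": [0, 0, 0], "dr": [0, 0, 0]},
  {"delta_pos": [0, 0, 0], "dr": [0, 0, 0]},
  {"delta_pos": [0, 0, 0], "dr": [0, 0, 0]},
  {"delta_pos": [0, 0, 0], "dr": [0, 0, 0]},
  {"delta_pos": [0, 0, 0], "dr": [0, 0, 0]},
  {"delta_pos": [0, 0, 0], "dr": [0, 0, 0]},
], hand=1, grip_force=15)

```text
time: 4.32
ee_pos: [0.3929, -0.2557, 0.0056]
ee_rot: [-0.0, 0.799, 0.602, -0.0]
wrist_force: [0.4, -0.1, 0.4]
opening: 0.0397
grip_force: 15.0
```

```bash
python3 go.py 393,-255,90,-.276 576.9,-28.9,90,-.003
```

```text
now [ 392.9 -255.7    5.6] psi -0.279 t 4.33 op 39.7 grip 15.0 F [ 0.4 -0.1  0.4]
(393.0, -255.0, 90.0, -0.276) dp [  0.7  -0.1 -84.4] dr [-0.   -0.   -0.02]
(576.9, -28.9, 90.0, -0.003) dp [268.7 114.5 -84.4] dr [-0.   -0.   -1.58]
```

>>> drive_tool([
  {"delta_pos": [0, 0, -50], "dr": [0, 0, 0]},
  {"delta_pos": [0, 0, -84], "dr": [0, 0, 0]},
  {"delta_pos": [268.7, 114.5, -84], "dr": [0, 0, -1.58]},
  {"delta_pos": [268.7, 114.5, -84], "dr": [0, 0, -1.58]},
  {"delta_pos": [268.7, 114.5, -84], "dr": [0, 0, -1.58]},
  {"delta_pos": [268.7, 114.5, -84], "dr": [0, 0, -1.58]},
  {"delta_pos": [268.7, 114.5, -84], "dr": [0, 0, -1.58]},
  {"delta_pos": [268.7, 114.5, -84], "dr": [0, 0, -1.58]},
  {"delta_pos": [268.7, 114.5, -84], "dr": [0, 0, -1.58]},
  {"delta_pos": [268.7, 114.5, -84], "dr": [0, 0, -1.58]},
])

```text
time: 5.58
ee_pos: [0.5761, -0.03, 0.0895]
ee_rot: [-0.0, 0.709, 0.705, -0.0]
wrist_force: [-0.7, -0.4, -0.1]
opening: 0.0395
grip_force: 15.0
```

```bash
python3 - <<'E'
from h import *
from go import plan
st=readout.get_state(); p,d=snapshot("wrist"); cv2.imwrite("pics/wrist2.png",p[:,:,::-1])
plan((576.9,-28.9,18,-.003))
P=cloud(d,cam("wrist",st)); x,y=577,-29
for lo,hi in ((.006,.018),(.1,.125)):
    m=(abs(P[...,0]*1000-x)<65)&(abs(P[...,1]*1000-y)<75)&(P[...,2]>lo)&(P[...,2]<hi)&(d>0); q=P[m]
    print(m.sum(),np.median(q[:,2]),rect(q[:,:2]))
E
```

```text
now [576.2 -30.1  89.7] psi -0.005 t 5.62 op 40.4 grip 15.0 F [ 0.7  0.5 -1. ]
(576.9, -28.9, 18, -0.003) dp [ 1.2  0.7 71.7] dr [-0.    0.   -0.01]
7013 0.01284404098824779 (array([576.3, -12. ]), array([85.6, 95.4]), 1.568)
8079 0.11465657729456807 (array([575.7, -20.9]), array([53.8, 70.5]), 1.565)
```

View pics/wrist2.png

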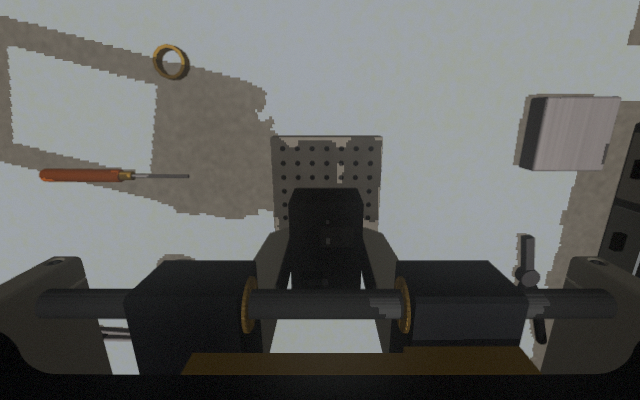

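The block is held square above the board, with its far end at (326,190). I'll lower it.

>>> drive_tool([
  {"delta_pos": [0.2, 0.5, 40], "dr": [0, 0, 0]},
  {"delta_pos": [0.2, 0.5, 60], "dr": [0, 0, 0]},
  {"delta_pos": [0.2, 0.5, 68], "dr": [0, 0, 0]},
  {"delta_pos": [0.2, 0.5, 71.5], "dr": [0, 0, 0]},
  {"delta_pos": [0.2, 0.5, 71.5], "dr": [0, 0, 0]},
  {"delta_pos": [0.2, 0.5, 71.5], "dr": [0, 0, 0]},
])

```text
time: 6.38
ee_pos: [0.5781, -0.0289, 0.019]
ee_rot: [0.001, 0.708, 0.706, 0.0]
wrist_force: [-0.6, 1.3, -0.4]
opening: 0.0397
grip_force: 15.0
```

```bash
python3 go.py 577,-30,18,-.003
```

```text
now [578.1 -28.9  19. ] psi -0.003 t 6.38 op 39.7 grip 15.0 F [-0.6  1.3 -0.4]
(577.0, -30.0, 18.0, -0.003) dp [-1.1 -1.1  1. ] dr [ 0.01  0.   -0.  ]
```

>>> drive_tool([
  {"delta_pos": [-0.7, -1, 1.2], "dr": [0, 0, 0]},
  {"delta_pos": [-0.7, -1, 1.2], "dr": [0, 0, 0]},
  {"delta_pos": [-0.7, -1, 1.2], "dr": [0, 0, 0]},
  {"delta_pos": [-0.7, -1, 1.2], "dr": [0, 0, 0]},
])

```text
time: 6.88
ee_pos: [0.577, -0.0295, 0.0176]
ee_rot: [0.001, 0.708, 0.706, 0.0]
wrist_force: [-1.0, 0.1, 5.0]
opening: 0.0397
grip_force: 15.0
```

```bash
python3 go.py 577,-30,18,-.003
```

```text
now [577.  -29.5  17.6] psi -0.003 t 6.88 op 39.7 grip 15.0 F [-1.   0.1  5. ]
(577.0, -30.0, 18.0, -0.003) dp [-0.5 -0.  -0.4] dr [0.01 0.   0.  ]
```

>>> drive_tool([
  {"delta_pos": [0, 0, 0], "dr": [0, 0, 0]},
  {"delta_pos": [0, 0, 0], "dr": [0, 0, 0]},
  {"delta_pos": [0, 0, 0], "dr": [0, 0, 0]},
  {"delta_pos": [0, 0, -40], "dr": [0, 0, 0]},
  {"delta_pos": [0, 0, -100], "dr": [0, 0, 0]},
  {"delta_pos": [50, -90, -120], "dr": [0, 0, 0]},
  {"delta_pos": [50, -90, -120], "dr": [0, 0, 0]},
  {"delta_pos": [50, -90, -120], "dr": [0, 0, 0]},
  {"delta_pos": [50, -90, -120], "dr": [0, 0, 0]},
  {"delta_pos": [50, -90, -120], "dr": [0, 0, 0]},
], hand=-1)

```text
time: 8.12
ee_pos: [0.4875, 0.0203, 0.1367]
ee_rot: [0.0, 0.708, 0.706, -0.0]
wrist_force: [0.8, 0.3, 0.5]
opening: 0.0931
grip_force: 0.0
```

```bash
cat > meas.py <<'E'
from h import *
def meas(x,y,a,b,lo,hi,n="wrist",save=None):
    st=readout.get_state(); p,d=snapshot(n); P=cloud(d,cam(n,st))
    if save: cv2.imwrite("pics/"+save,p[:,:,::-1])
    for (X,Y,A,B,l,h) in zip(x,y,a,b,lo,hi):
        m=(abs(P[...,0]*1000-X)<A)&(abs(P[...,1]*1000-Y)<B)&(P[...,2]*1000>l)&(P[...,2]*1000<h)&(d>0); q=P[m][:,:2]
        if len(q)<5: print("none"); continue
        c,r=cv2.minEnclosingCircle(np.float32(q*1000))
        print(m.sum(),"z",np.median(P[m][:,2]*1000).round(1),"rect",*rect(q),"circ",np.round(c,1),round(r,1))
E
python3 - <<'E'
from meas import *; from go import plan
meas([577,577,452],[-29,-29,90],[65,65,22],[75,75,22],[6,36,5],[18,48,15],save="wrist3.png")
meas([577,577,452],[-29,-29,90],[65,65,22],[75,75,22],[6,36,5],[18,48,15],n="top")
plan((452,89.6,60,0))
E
```

```text
5080 z 12.8 rect [576.2 -28.7] [119.9  95.6] -0.004 circ [575.8 -28.7] 75.7
1234 z 42.6 rect [576.1 -28. ] [69.9 39.9] -0.011 circ [576.2 -27.9] 39.0
238 z 10.5 rect [451.6  89.7] [25.  24.8] -0.788 circ [451.4  89.7] 12.8
344 z 11.4 rect [577.5 -72. ] [31.9 95.1] 1.557 circ [577.5 -71.6] 50.0
7 z 42.1 rect [562.3 -61.9] [2.6 9.5] 1.526 circ [562.3 -62. ] 4.9
30 z 8.7 rect [453.   91.5] [18.2 24.6] 1.438 circ [452.7  89.5] 12.6
now [487.2  20.3 136.5] psi -0.004 t 8.22 op 92.9 grip 0.0 F [-0.2  0.9  0.2]
(452, 89.6, 60, 0) dp [ 69.1 -35.4  76.5] dr [-0.   -0.   -0.02]
```

View pics/wrist3.png

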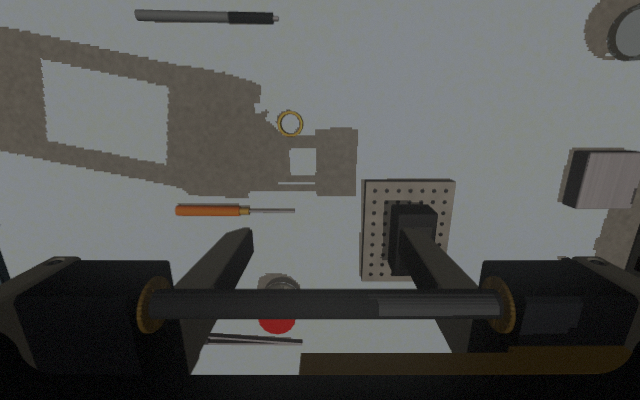

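The charcoal lies centred on the board at (412,232), square to within 1 mm. The ring is at (290,123), with nothing near it. I'll go down on it.

>>> drive_tool([
  {"delta_pos": [69.5, -35.5, 76], "dr": [0, 0, 0]},
  {"delta_pos": [69.5, -35.5, 76], "dr": [0, 0, 0]},
  {"delta_pos": [69.5, -35.5, 110], "dr": [0, 0, 0]},
  {"delta_pos": [69.5, -35.5, 127], "dr": [0, 0, 0]},
  {"delta_pos": [69.5, -35.5, 132], "dr": [0, 0, 0]},
  {"delta_pos": [69.5, -35.5, 132], "dr": [0, 0, 0]},
  {"delta_pos": [69.5, -35.5, 132], "dr": [0, 0, 0]},
  {"delta_pos": [69.5, -35.5, 132], "dr": [0, 0, 0]},
])

```text
time: 9.22
ee_pos: [0.452, 0.0904, 0.0057]
ee_rot: [0.001, 0.708, 0.706, 0.001]
wrist_force: [-0.1, -0.6, 0.0]
opening: 0.0932
grip_force: 0.0
```

```bash
python3 go.py 452,90,2,0
```

```text
now [452.   90.4   5.7] psi -0.003 t 9.22 op 93.2 grip 0.0 F [-0.1 -0.6  0. ]
(452.0, 90.0, 2.0, 0.0) dp [-0.4  0.   3.7] dr [ 0.01  0.   -0.02]
```

>>> drive_tool([
  {"delta_pos": [-0.5, 0, 3], "dr": [0, 0, 0]},
  {"delta_pos": [-0.5, 0, 3], "dr": [0, 0, 0]},
  {"delta_pos": [-0.5, 0, 3], "dr": [0, 0, 0]},
])

```text
time: 9.6
ee_pos: [0.4512, 0.09, 0.002]
ee_rot: [-0.0, 0.708, 0.706, -0.0]
wrist_force: [0.0, -0.1, 0.5]
opening: 0.0927
grip_force: 0.0
```

>>> drive_tool([
  {"delta_pos": [0, 0, 0], "dr": [0, 0, 0]},
  {"delta_pos": [0, 0, 0], "dr": [0, 0, 0]},
  {"delta_pos": [0, 0, 0], "dr": [0, 0, 0]},
  {"delta_pos": [0, 0, 0], "dr": [0, 0, 0]},
  {"delta_pos": [0, 0, 0], "dr": [0, 0, 0]},
  {"delta_pos": [0, 0, 0], "dr": [0, 0, 0]},
  {"delta_pos": [0, 0, 0], "dr": [0, 0, 0]},
], hand=1, grip_force=10)

```text
time: 10.48
ee_pos: [0.4513, 0.09, 0.002]
ee_rot: [-0.0, 0.708, 0.706, -0.0]
wrist_force: [0.4, -0.0, -0.2]
opening: 0.0274
grip_force: 0.1
```

```bash
python3 go.py 452,90,90,0 576.6,-28.5,90,0
```

```text
now [451.3  90.    2. ] psi -0.003 t 10.47 op 27.4 grip 0.1 F [ 0.4 -0.  -0.2]
(452.0, 90.0, 90.0, 0.0) dp [  0.    0.7 -88. ] dr [-0.    0.   -0.02]
(576.6, -28.5, 90.0, 0.0) dp [-118.1  125.7  -88. ] dr [-0.    0.   -0.02]
```

Still closing; wait.

>>> drive_tool([
  {"delta_pos": [0, 0, 0], "dr": [0, 0, 0]},
  {"delta_pos": [0, 0, 0], "dr": [0, 0, 0]},
  {"delta_pos": [0, 0, 0], "dr": [0, 0, 0]},
])

```text
time: 10.85
ee_pos: [0.4513, 0.09, 0.002]
ee_rot: [0.0, 0.708, 0.706, 0.0]
wrist_force: [0.3, -0.4, 0.0]
opening: 0.0262
grip_force: 10.0
```

>>> drive_tool([
  {"delta_pos": [0, 0, -40], "dr": [0, 0, 0]},
  {"delta_pos": [0, 0, -88], "dr": [0, 0, 0]},
  {"delta_pos": [-118, 125.5, -88], "dr": [0, 0, 0]},
  {"delta_pos": [-118, 125.5, -88], "dr": [0, 0, 0]},
  {"delta_pos": [-118, 125.5, -88], "dr": [0, 0, 0]},
  {"delta_pos": [-118, 125.5, -88], "dr": [0, 0, 0]},
  {"delta_pos": [-118, 125.5, -88], "dr": [0, 0, 0]},
  {"delta_pos": [-118, 125.5, -88], "dr": [0, 0, 0]},
  {"delta_pos": [-118, 125.5, -88], "dr": [0, 0, 0]},
])

```text
time: 11.98
ee_pos: [0.5757, -0.0274, 0.0901]
ee_rot: [-0.0, 0.708, 0.706, -0.0]
wrist_force: [0.1, 0.0, -0.2]
opening: 0.0263
grip_force: 10.0
```

```bash
python3 - <<'E'
from meas import *; from go import plan
meas([577],[-29],[65],[75],[36],[48],save="wrist4.png")
plan((576.6,-28.4,44,0))
E
```

```text
3246 z 42.8 rect [576.6 -28.4] [40.  69.9] 0.007 circ [576.6 -28.7] 39.3
now [575.9 -27.5  90.2] psi -0.002 t 12.03 op 26.2 grip 10.0 F [-0.3 -1.1 -1.1]
(576.6, -28.4, 44, 0) dp [-0.9  0.7 46.2] dr [-0.   -0.   -0.01]
```

View pics/wrist4.png

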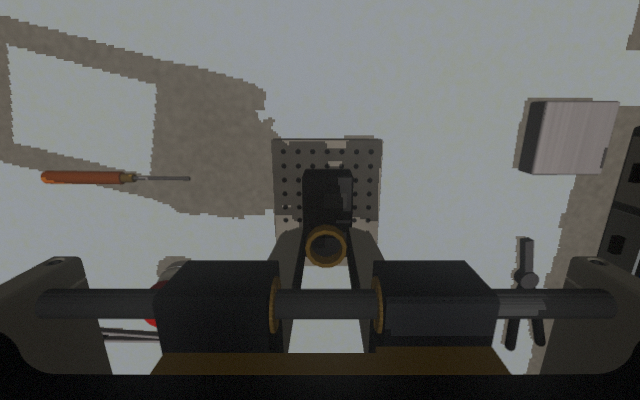

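The ring is held level at (326,246), above the middle of the charcoal. I'll lower it.

>>> drive_tool([
  {"delta_pos": [-1, 0.7, 30], "dr": [0, 0, 0]},
  {"delta_pos": [-1, 0.7, 41], "dr": [0, 0, 0]},
  {"delta_pos": [-1, 0.7, 44], "dr": [0, 0, 0]},
  {"delta_pos": [-1, 0.7, 45], "dr": [0, 0, 0]},
  {"delta_pos": [-1, 0.7, 45], "dr": [0, 0, 0]},
  {"delta_pos": [-1, 0.7, 45], "dr": [0, 0, 0]},
])

```text
time: 12.78
ee_pos: [0.5776, -0.0295, 0.0456]
ee_rot: [0.0, 0.708, 0.706, 0.0]
wrist_force: [-0.5, 0.3, 0.7]
opening: 0.0259
grip_force: 10.0
```

```bash
python3 go.py 576.6,-28.5,44,0
```

```text
now [577.6 -29.5  45.6] psi -0.003 t 12.78 op 25.9 grip 10.0 F [-0.5  0.3  0.7]
(576.6, -28.5, 44.0, 0.0) dp [ 1.  -1.   1.6] dr [ 0.01  0.   -0.02]
```

>>> drive_tool([
  {"delta_pos": [0.7, -0.7, 1], "dr": [0, 0, 0]},
  {"delta_pos": [0.7, -0.7, 1.5], "dr": [0, 0, 0]},
  {"delta_pos": [0.7, -0.7, 1.5], "dr": [0, 0, 0]},
  {"delta_pos": [0.7, -0.7, 1.5], "dr": [0, 0, 0]},
])

```text
time: 13.28
ee_pos: [0.5764, -0.0287, 0.0438]
ee_rot: [0.0, 0.708, 0.706, 0.0]
wrist_force: [-1.4, 0.6, 6.0]
opening: 0.0261
grip_force: 10.0
```

```bash
python3 go.py 576.6,-28.5,44,0
```

```text
now [576.4 -28.7  43.8] psi -0.003 t 13.28 op 26.1 grip 10.0 F [-1.4  0.6  6. ]
(576.6, -28.5, 44.0, 0.0) dp [ 0.2  0.2 -0.2] dr [ 0.   -0.   -0.02]
```

>>> drive_tool([
  {"delta_pos": [0, 0, 0], "dr": [0, 0, 0]},
  {"delta_pos": [0, 0, 0], "dr": [0, 0, 0]},
  {"delta_pos": [0, 0, 0], "dr": [0, 0, 0]},
  {"delta_pos": [0, 0, -40], "dr": [0, 0, 0]},
  {"delta_pos": [0, 0, -95], "dr": [0, 0, 0]},
  {"delta_pos": [-80, -141.5, -95], "dr": [0, 0, 0]},
  {"delta_pos": [-80, -141.5, -95], "dr": [0, 0, 0]},
  {"delta_pos": [-80, -141.5, -95], "dr": [0, 0, 0]},
  {"delta_pos": [-80, -141.5, -95], "dr": [0, 0, 0]},
  {"delta_pos": [-80, -141.5, -95], "dr": [0, 0, 0]},
], hand=-1)

```text
time: 14.52
ee_pos: [0.4356, -0.1084, 0.1388]
ee_rot: [0.001, 0.708, 0.706, 0.0]
wrist_force: [0.8, 0.5, -0.1]
opening: 0.093
grip_force: 0.0
```

```bash
python3 - <<'E'
from meas import *; from go import plan
meas([577,577,577,435],[-29,-29,-29,-109],[65,65,20,35],[75,75,20,35],[6,36,48,44],[18,45.5,58,58],save="wrist5.png")
plan((434.9,-109,10,0))
E
```

```text
7714 z 13.0 rect [576.3 -29.3] [118.3  96.4] -0.004 circ [575.6 -29.5] 75.3
3338 z 42.9 rect [576.2 -29.3] [69.  41.3] -0.011 circ [576.2 -29.4] 39.0
430 z 52.3 rect [576.  -29.5] [24.6 25.7] 1.259 circ [575.9 -28.7] 13.1
1365 z 50.7 rect [ 434.1 -109.2] [39.  39.1] 0.25 circ [ 434.1 -109. ] 19.9
now [ 435.8 -108.2  138.6] psi -0.003 t 14.57 op 92.8 grip 0.0 F [0.3 0.9 0.1]
(434.9, -109, 10, 0) dp [ -0.8  -1.  128.6] dr [ 0.01  0.   -0.02]
```

View pics/wrist5.png

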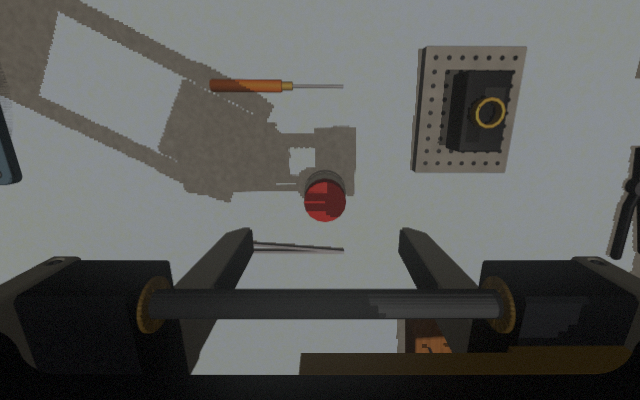

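The ring lies flat on the charcoal at (490,113), centred to under 1 mm, and the jar at (325,200) is between the jaws. I'll go down for the jar.

>>> drive_tool([
  {"delta_pos": [-0.8, -1, 60], "dr": [0, 0, 0]},
  {"delta_pos": [-0.8, -1, 110], "dr": [0, 0, 0]},
  {"delta_pos": [-0.8, -1, 129], "dr": [0, 0, 0]},
  {"delta_pos": [-0.8, -1, 129], "dr": [0, 0, 0]},
  {"delta_pos": [-0.8, -1, 129], "dr": [0, 0, 0]},
  {"delta_pos": [-0.8, -1, 129], "dr": [0, 0, 0]},
  {"delta_pos": [-0.8, -1, 129], "dr": [0, 0, 0]},
])

```text
time: 15.45
ee_pos: [0.4344, -0.1093, 0.0103]
ee_rot: [0.001, 0.708, 0.706, 0.0]
wrist_force: [0.2, 0.1, 0.2]
opening: 0.0927
grip_force: 0.0
```

>>> drive_tool([
  {"delta_pos": [0, 0, 0], "dr": [0, 0, 0]},
  {"delta_pos": [0, 0, 0], "dr": [0, 0, 0]},
  {"delta_pos": [0, 0, 0], "dr": [0, 0, 0]},
  {"delta_pos": [0, 0, 0], "dr": [0, 0, 0]},
  {"delta_pos": [0, 0, 0], "dr": [0, 0, 0]},
  {"delta_pos": [0, 0, 0], "dr": [0, 0, 0]},
  {"delta_pos": [0, 0, 0], "dr": [0, 0, 0]},
], hand=1, grip_force=15)

```text
time: 16.32
ee_pos: [0.4337, -0.1091, 0.0094]
ee_rot: [0.0, 0.708, 0.706, 0.0]
wrist_force: [0.1, -0.4, -0.4]
opening: 0.0434
grip_force: 15.0
```

```bash
python3 go.py 435,-109,130,0 435,100,130,0 574.8,108.9,130,0
```

```text
now [ 433.7 -109.1    9.4] psi -0.003 t 16.32 op 43.4 grip 15.0 F [ 0.1 -0.4 -0.4]
(435.0, -109.0, 130.0, 0.0) dp [ 1.000e-01  1.300e+00 -1.206e+02] dr [ 0.    0.   -0.02]
(435.0, 100.0, 130.0, 0.0) dp [ 209.1    0.7 -120.6] dr [ 0.    0.   -0.02]
(574.8, 108.9, 130.0, 0.0) dp [ 218.4  140.4 -120.6] dr [ 0.    0.   -0.02]
```

>>> drive_tool([
  {"delta_pos": [0, 0, -60], "dr": [0, 0, 0]},
  {"delta_pos": [0, 0, -120], "dr": [0, 0, 0]},
  {"delta_pos": [209, 0, -120], "dr": [0, 0, 0]},
  {"delta_pos": [209, 0, -120], "dr": [0, 0, 0]},
  {"delta_pos": [209, 0, -120], "dr": [0, 0, 0]},
  {"delta_pos": [218, 140, -120], "dr": [0, 0, 0]},
  {"delta_pos": [218, 140, -120], "dr": [0, 0, 0]},
  {"delta_pos": [218, 140, -120], "dr": [0, 0, 0]},
  {"delta_pos": [218, 140, -120], "dr": [0, 0, 0]},
  {"delta_pos": [218, 140, -120], "dr": [0, 0, 0]},
])

```text
time: 17.58
ee_pos: [0.5728, 0.1083, 0.1289]
ee_rot: [-0.001, 0.708, 0.706, -0.001]
wrist_force: [0.4, -0.1, -1.0]
opening: 0.0434
grip_force: 15.0
```

```bash
python3 - <<'E'
from meas import *; from go import plan
meas([573],[246],[55],[55],[48],[58],save="wrist6.png")
meas([573],[246],[55],[55],[52],[60])
plan((573.9,108.8,10,0))
E
```

```text
1647 z 55.4 rect [571.1 238.4] [62.4 82.6] 1.563 circ [571. 248.] 41.6
1387 z 55.6 rect [571.2 237.7] [82.8 60.9] -1.566 circ [571.  247.9] 41.6
now [573.  108.2 129.5] psi -0.003 t 17.68 op 43.2 grip 15.0 F [ 0.3 -1.1 -1.3]
(573.9, 108.8, 10, 0) dp [  0.6   1.  119.5] dr [-0.01  0.   -0.02]
```

View pics/wrist6.png

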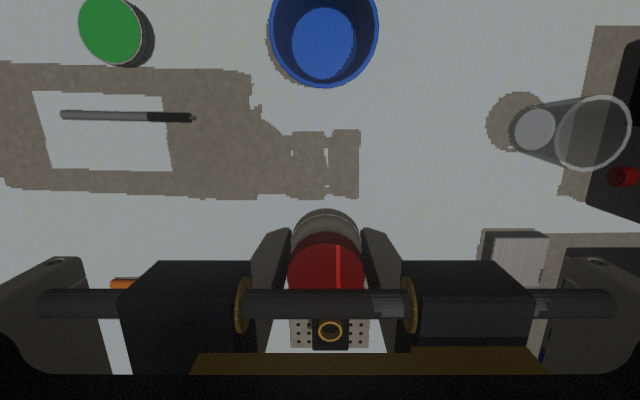

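The jar is held upright at (326,262), and the dish rim is at (323,35). I'll lower the jar at the midpoint.

>>> drive_tool([
  {"delta_pos": [0.9, 0.8, 60], "dr": [0, 0, 0]},
  {"delta_pos": [0.9, 0.8, 100], "dr": [0, 0, 0]},
  {"delta_pos": [0.9, 0.8, 114], "dr": [0, 0, 0]},
  {"delta_pos": [0.9, 0.8, 118.5], "dr": [0, 0, 0]},
  {"delta_pos": [0.9, 0.8, 118.5], "dr": [0, 0, 0]},
  {"delta_pos": [0.9, 0.8, 118.5], "dr": [0, 0, 0]},
  {"delta_pos": [0.9, 0.8, 118.5], "dr": [0, 0, 0]},
])

```text
time: 18.55
ee_pos: [0.5759, 0.1094, 0.0121]
ee_rot: [0.001, 0.708, 0.706, 0.001]
wrist_force: [-0.1, -0.1, -1.1]
opening: 0.043
grip_force: 15.0
```

```bash
python3 go.py 573.7,109.1,9.3,0
```

```text
now [575.9 109.4  12.1] psi -0.003 t 18.55 op 43.0 grip 15.0 F [-0.1 -0.1 -1.1]
(573.7, 109.1, 9.3, 0.0) dp [-0.4 -2.2  2.8] dr [ 0.01  0.   -0.02]
```

>>> drive_tool([
  {"delta_pos": [-0.3, -1.8, 1.5], "dr": [0, 0, 0]},
  {"delta_pos": [-0.3, -1.8, 2.5], "dr": [0, 0, 0]},
  {"delta_pos": [-0.3, -1.8, 2.8], "dr": [0, 0, 0]},
  {"delta_pos": [-0.3, -1.8, 2.8], "dr": [0, 0, 0]},
])

```text
time: 19.05
ee_pos: [0.5733, 0.1091, 0.0094]
ee_rot: [0.0, 0.708, 0.706, 0.0]
wrist_force: [-2.5, -1.2, 8.5]
opening: 0.0433
grip_force: 15.0
```

```bash
python3 go.py 573.7,109.1,9.3,0
```

```text
now [573.3 109.1   9.4] psi -0.003 t 19.05 op 43.3 grip 15.0 F [-2.5 -1.2  8.5]
(573.7, 109.1, 9.3, 0.0) dp [0.  0.4 0.1] dr [ 0.    0.   -0.02]
```

>>> drive_tool([
  {"delta_pos": [0, 0, 0], "dr": [0, 0, 0]},
  {"delta_pos": [0, 0, 0], "dr": [0, 0, 0]},
  {"delta_pos": [0, 0, 0], "dr": [0, 0, 0]},
  {"delta_pos": [0, 0, -50], "dr": [0, 0, 0]},
  {"delta_pos": [0, 0, -110], "dr": [0, 0, 0]},
  {"delta_pos": [147, -188, -110], "dr": [0, 0, 0]},
  {"delta_pos": [147, -188, -110], "dr": [0, 0, 0]},
  {"delta_pos": [147, -188, -110], "dr": [0, 0, 0]},
  {"delta_pos": [147, -188, -110], "dr": [0, 0, 0]},
  {"delta_pos": [147, -188, -110], "dr": [0, 0, 0]},
], hand=-1)

```text
time: 20.3
ee_pos: [0.3826, 0.2582, 0.1181]
ee_rot: [-0.001, 0.707, 0.708, -0.001]
wrist_force: [1.2, -0.6, 0.7]
opening: 0.0931
grip_force: 0.0
```

```bash
python3 - <<'E'
from meas import *; from go import plan
meas([574,573,387],[109,246,256],[35,55,40],[35,55,40],[44,50,14],[58,60,28],save="wrist7.png")
plan((385.6,256,5,0))
E
```

```text
none
2021 z 55.0 rect [570.7 249.9] [83.8 79.9] -1.471 circ [571. 249.] 42.7
2535 z 21.3 rect [386.1 258.7] [55.3 55.5] 0.679 circ [385.8 258.5] 28.0
now [384.8 257.5 118.3] psi 0.0 t 20.35 op 92.9 grip 0.0 F [-0.2 -0.3 -0.7]
(385.6, 256, 5, 0) dp [ -1.5   0.7 113.3] dr [0. 0. 0.]
```

View pics/wrist7.png

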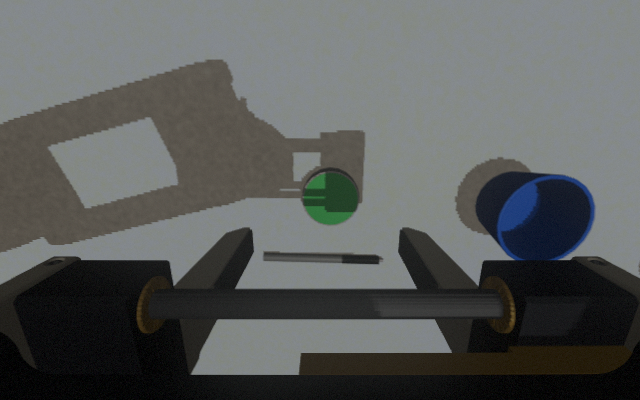

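The tin is at (330,197), between the jaws, with the pen well clear at (323,258). I'll re-measure now that the arm is still.

>>> drive_tool([
  {"delta_pos": [0, 0, 0], "dr": [0, 0, 0]},
  {"delta_pos": [0, 0, 0], "dr": [0, 0, 0]},
])

```text
time: 20.6
ee_pos: [0.387, 0.256, 0.1181]
ee_rot: [0.0, 0.709, 0.705, 0.0]
wrist_force: [-0.4, 0.0, -1.0]
opening: 0.0926
grip_force: 0.0
```

```bash
python3 - <<'E'
from meas import *; from go import plan
meas([573,387],[246,256],[55,40],[55,40],[50,14],[60,28])
meas([575,573,577],[109,246,-29],[35,55,65],[35,55,75],[44,50,6],[58,60,17],n="top")
plan((385.6,257,5,0))
E
```

```text
2124 z 55.2 rect [570.7 248.8] [82.  83.7] 1.549 circ [571.1 249.1] 42.5
2550 z 21.3 rect [386.3 258.6] [55.  55.8] 0.017 circ [385.9 258.4] 28.2
204 z 49.2 rect [573.6 107.4] [36.2 36.8] 0.807 circ [574.1 107.1] 19.5
215 z 53.6 rect [573.  247.2] [83.1 82.1] -1.073 circ [572.8 247. ] 42.3
1282 z 11.5 rect [577.3 -28.4] [118.2  95.5] -0.006 circ [577.9 -29.1] 74.9
now [386.7 256.  118. ] psi -0.005 t 20.7 op 93.2 grip 0.0 F [-0.1 -0.7  0.4]
(385.6, 257, 5, 0) dp [  1.   -1.1 113. ] dr [-0.    0.   -0.03]
```

>>> drive_tool([
  {"delta_pos": [1.8, -0.8, 60], "dr": [0, 0, 0]},
  {"delta_pos": [1.8, -0.8, 100], "dr": [0, 0, 0]},
  {"delta_pos": [1.8, -0.8, 112], "dr": [0, 0, 0]},
  {"delta_pos": [1.8, -0.8, 114], "dr": [0, 0, 0]},
  {"delta_pos": [1.8, -0.8, 114], "dr": [0, 0, 0]},
  {"delta_pos": [1.8, -0.8, 114], "dr": [0, 0, 0]},
  {"delta_pos": [1.8, -0.8, 114], "dr": [0, 0, 0]},
])

```text
time: 21.58
ee_pos: [0.3857, 0.2588, 0.0051]
ee_rot: [0.0, 0.708, 0.706, 0.001]
wrist_force: [-1.3, -0.7, -0.3]
opening: 0.093
grip_force: 0.0
```

```bash
python3 go.py 386,257.7,4,0
```

```text
now [385.7 258.8   5.1] psi -0.003 t 21.57 op 93.0 grip 0.0 F [-1.3 -0.7 -0.3]
(386.0, 257.7, 4.0, 0.0) dp [-1.1  0.3  1.1] dr [ 0.01 -0.   -0.02]
```

Good enough; close.

>>> drive_tool([
  {"delta_pos": [-0.8, 0.3, 0], "dr": [0, 0, 0]},
  {"delta_pos": [-0.8, 0.3, 0], "dr": [0, 0, 0]},
  {"delta_pos": [-0.8, 0.3, 0], "dr": [0, 0, 0]},
  {"delta_pos": [-0.8, 0.3, 0], "dr": [0, 0, 0]},
  {"delta_pos": [-0.8, 0.3, 0], "dr": [0, 0, 0]},
  {"delta_pos": [-0.8, 0.3, 0], "dr": [0, 0, 0]},
  {"delta_pos": [-0.8, 0.3, 0], "dr": [0, 0, 0]},
], hand=1, grip_force=15)

```text
time: 22.45
ee_pos: [0.3853, 0.2577, 0.0041]
ee_rot: [-0.0, 0.708, 0.706, -0.0]
wrist_force: [0.6, -0.5, -0.7]
opening: 0.0556
grip_force: 15.0
```

```bash
python3 go.py 386,257,150,0 420,0,150,0 576,-168,150,0
```

```text
now [385.3 257.7   4.1] psi -0.003 t 22.45 op 55.6 grip 15.0 F [ 0.6 -0.5 -0.7]
(386.0, 257.0, 150.0, 0.0) dp [  -0.7    0.7 -145.9] dr [-0.    0.   -0.02]
(420.0, 0.0, 150.0, 0.0) dp [-257.6   35.5 -145.9] dr [-0.    0.   -0.02]
(576.0, -168.0, 150.0, 0.0) dp [-425.1  192.  -145.9] dr [-0.    0.   -0.02]
```

>>> drive_tool([
  {"delta_pos": [0, 0, -60], "dr": [0, 0, 0]},
  {"delta_pos": [0, 0, -120], "dr": [0, 0, 0]},
  {"delta_pos": [-257, 35, -146], "dr": [0, 0, 0]},
  {"delta_pos": [-257, 35, -146], "dr": [0, 0, 0]},
  {"delta_pos": [-257, 35, -146], "dr": [0, 0, 0]},
  {"delta_pos": [-257, 35, -146], "dr": [0, 0, 0]},
  {"delta_pos": [-425, 192, -146], "dr": [0, 0, 0]},
  {"delta_pos": [-425, 192, -146], "dr": [0, 0, 0]},
  {"delta_pos": [-425, 192, -146], "dr": [0, 0, 0]},
  {"delta_pos": [-425, 192, -146], "dr": [0, 0, 0]},
])

```text
time: 23.7
ee_pos: [0.5771, -0.17, 0.1498]
ee_rot: [-0.0, 0.709, 0.706, -0.0]
wrist_force: [-0.1, 0.7, -1.4]
opening: 0.056
grip_force: 15.0
```

>>> drive_tool([
  {"delta_pos": [0, 0, 0], "dr": [0, 0, 0]},
  {"delta_pos": [0, 0, 0], "dr": [0, 0, 0]},
  {"delta_pos": [0, 0, 0], "dr": [0, 0, 0]},
])

```text
time: 24.08
ee_pos: [0.5751, -0.1666, 0.1501]
ee_rot: [-0.001, 0.708, 0.706, -0.0]
wrist_force: [-0.3, 0.0, -0.8]
opening: 0.0557
grip_force: 15.0
```

```bash
python3 - <<'E'
from meas import *; from go import plan
meas([577,578,574],[-29,-308,109],[65,60,35],[75,60,35],[6,39,44],[17,49,58],save="wrist8.png")
meas([578,574],[-308,109],[60,35],[60,35],[39,44],[49,58],n="top")
plan((576,-168.5,5,0))
E
```

```text
7097 z 13.0 rect [576.3 -37.3] [102.3  95.5] -0.005 circ [576.  -37.1] 69.4
1520 z 45.7 rect [ 577.  -308.1] [80.3 79.5] -1.505 circ [ 576.7 -308.1] 55.1
none
none
205 z 48.9 rect [573.6 108.1] [38.3 35.3] -1.516 circ [573.9 106.2] 20.0
now [ 575.5 -166.8  150.5] psi -0.002 t 24.18 op 55.5 grip 15.0 F [ 0.1  0.3 -0.8]
(576, -168.5, 5, 0) dp [ -1.7   0.5 145.5] dr [ 0.   -0.   -0.01]
```

View pics/wrist8.png

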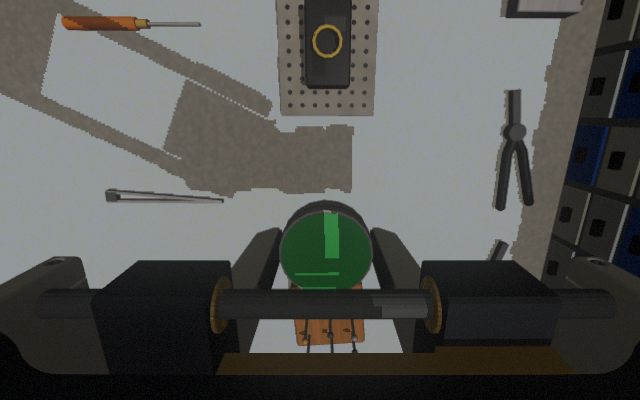

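The tin is held level at (326,247), with the bur block below it at (330,320) and the board above at (326,40). I'll lower it.

>>> drive_tool([
  {"delta_pos": [-2, 0.3, 60], "dr": [0, 0, 0]},
  {"delta_pos": [-2, 0.3, 115], "dr": [0, 0, 0]},
  {"delta_pos": [-2, 0.3, 138], "dr": [0, 0, 0]},
  {"delta_pos": [-2, 0.3, 144], "dr": [0, 0, 0]},
  {"delta_pos": [-2, 0.3, 144], "dr": [0, 0, 0]},
  {"delta_pos": [-2, 0.3, 144], "dr": [0, 0, 0]},
  {"delta_pos": [-2, 0.3, 144], "dr": [0, 0, 0]},
])

```text
time: 25.05
ee_pos: [0.5771, -0.1703, 0.0076]
ee_rot: [0.001, 0.708, 0.706, 0.0]
wrist_force: [0.4, 0.0, -0.1]
opening: 0.0557
grip_force: 15.0
```

```bash
python3 go.py 576.4,-168.8,4,0
```

```text
now [ 577.1 -170.3    7.6] psi -0.003 t 25.05 op 55.7 grip 15.0 F [ 0.4  0.  -0.1]
(576.4, -168.8, 4.0, 0.0) dp [ 1.5 -0.8  3.6] dr [ 0.01  0.01 -0.02]
```

>>> drive_tool([
  {"delta_pos": [1.3, -0.5, 2], "dr": [0, 0, 0]},
  {"delta_pos": [1.3, -0.5, 3], "dr": [0, 0, 0]},
  {"delta_pos": [1.3, -0.5, 3.3], "dr": [0, 0, 0]},
  {"delta_pos": [1.3, -0.5, 3.3], "dr": [0, 0, 0]},
])

```text
time: 25.55
ee_pos: [0.576, -0.1685, 0.0041]
ee_rot: [0.0, 0.708, 0.706, 0.0]
wrist_force: [-2.7, 2.0, 9.1]
opening: 0.0557
grip_force: 15.0
```

```bash
python3 go.py 576.4,-168.8,4,0
```

```text
now [ 576.  -168.5    4.1] psi -0.003 t 25.55 op 55.7 grip 15.0 F [-2.7  2.   9.1]
(576.4, -168.8, 4.0, 0.0) dp [-0.3  0.4  0.1] dr [ 0.    0.   -0.02]
```

>>> drive_tool([
  {"delta_pos": [0, 0, 0], "dr": [0, 0, 0]},
  {"delta_pos": [0, 0, 0], "dr": [0, 0, 0]},
  {"delta_pos": [0, 0, 0], "dr": [0, 0, 0]},
  {"delta_pos": [0, 0, -60], "dr": [0, 0, 0]},
  {"delta_pos": [0, 0, -120], "dr": [0, 0, 0]},
  {"delta_pos": [0, -60, -180], "dr": [0, 0, 0]},
  {"delta_pos": [150, -90, -230], "dr": [0, 0, 0]},
  {"delta_pos": [170, -90, -250], "dr": [0, 0, 0]},
  {"delta_pos": [170, -90, -250], "dr": [0, 0, 0]},
  {"delta_pos": [170, -90, -250], "dr": [0, 0, 0]},
], hand=-1)

```text
time: 26.8
ee_pos: [0.4863, 0.0043, 0.2553]
ee_rot: [0.002, 0.707, 0.707, 0.001]
wrist_force: [-0.3, 0.7, -0.2]
opening: 0.0931
grip_force: 0.0
```

>>> drive_tool([
  {"delta_pos": [0, 0, 0], "dr": [0, 0, 0]},
  {"delta_pos": [0, 0, 0], "dr": [0, 0, 0]},
  {"delta_pos": [0, 0, 0], "dr": [0, 0, 0]},
])

```text
time: 27.18
ee_pos: [0.4862, 0.0005, 0.2517]
ee_rot: [-0.001, 0.709, 0.705, -0.001]
wrist_force: [0.6, 0.7, -0.4]
opening: 0.0928
grip_force: 0.0
```

```bash
python3 - <<'E'
from meas import *; from go import plan
a=([577,577,577,573,578,574,577],[-29,-29,-29,246,-308,109,-168],[65,65,20,60,60,35,40],[75,75,20,60,60,35,40],[6,36,48,50,39,44,14],[17,45.5,58,60,49,58,28])
meas(*a,save="wrist9.png"); print(); meas(*a,n="top",save="top9.png")
plan((480,0,250,0))
E
```

```text
3465 z 12.8 rect [576.2 -28.3] [118.8  95.6] -0.006 circ [576.  -28.4] 75.2
1299 z 42.8 rect [576.5 -28.4] [69.9 40.3] -0.001 circ [576.3 -28.4] 39.1
143 z 52.5 rect [575.5 -28.2] [24.4 24.7] 0.096 circ [575.8 -28.5] 12.8
none
775 z 45.4 rect [ 574.7 -282.3] [79.5 31.5] -1.519 circ [ 575.1 -283.7] 41.8
912 z 50.8 rect [572.7 108.9] [38.9 38.9] -1.326 circ [572.7 108.9] 19.9
901 z 21.1 rect [ 575.2 -165.6] [55.  52.4] -1.558 circ [ 575.3 -167.3] 28.3

63 z 11.4 rect [577.2 -59.2] [10.  98.8] 1.332 circ [577.2 -59.2] 49.4
55 z 41.0 rect [577.8 -56.1] [14.2 38.8] 1.54 circ [577.7 -59.7] 19.4
none
none
969 z 44.6 rect [ 578.7 -308.1] [81.8 78.9] -1.495 circ [ 578.6 -308.8] 54.3
204 z 49.3 rect [573.8 107.7] [36.5 37.2] 0.818 circ [574.1 107.1] 19.7
404 z 19.7 rect [ 576.3 -167.4] [54. 54.] -0.003 circ [ 576.5 -168.4] 28.5
now [486.3   0.8 252. ] psi -0.005 t 27.27 op 93.0 grip 0.0 F [-0.2 -0.2 -0.4]
(480, 0, 250, 0) dp [-0.8 -6.3  2. ] dr [-0.01 -0.   -0.03]
```

View pics/wrist9.png

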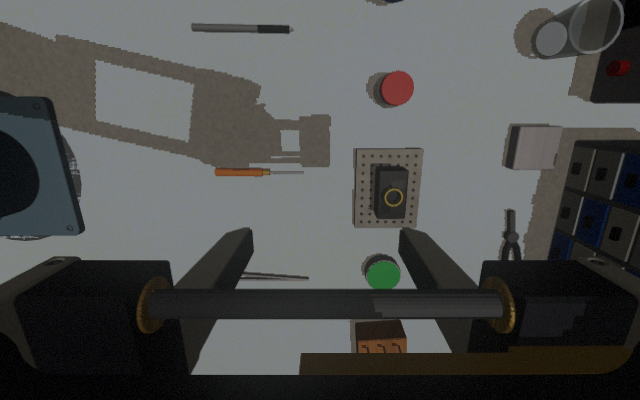

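View pics/top9.png

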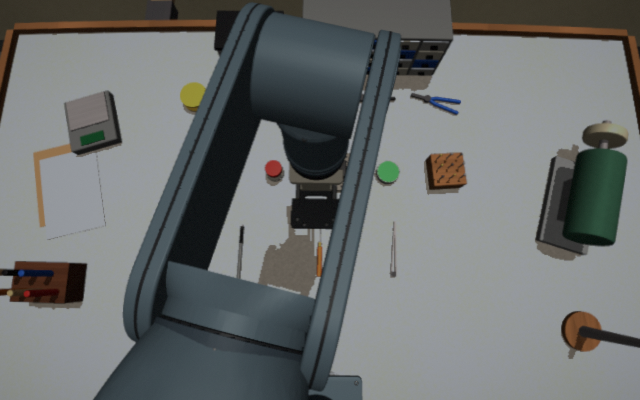

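The pictures show the ring centred on the charcoal at (393,197). The jar (396,88) and tin (382,274) are in line on either side. All placings are within about 2 mm, and the pen, pick and tweezers have not moved. I'll hand in.

```bash
python3 -c "
from bench import manip; print(manip.hand_in())"
```

```text
the job is handed in; nothing more can be done
None
```

I placed the charcoal, ring, flux jar and solder tin in the order asked, left the tweezers, pick and pen alone, and handed the job in at about 27 s; by the last camera measurements each piece is within about 2 mm of its target.

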